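# Clear the glue press, release its safety catch and hold the blank under pressure

### The arm

A 7-joint arm with a two-finger parallel gripper is mounted at the origin on the work surface. World frame = base frame: x ahead of the robot, y to its left, z up, the work surface at z = 0. Lengths are in m, angles in rad, forces in N, time in s.
With the tool pointing down it reaches from about 0.4 to 0.875 m from the base axis. Payload 19.3 kg.
Tool frame: the origin (TCP) lies midway between the tips of the shut fingers; the grasp point (between the pads) lies 19 mm behind it; z points along the fingers, y is the line along which they close (so a half turn about z gives the same grasp; the last joint's range is limited). The gripper opens to 85 mm and grips with 20 to 120 N. Pads are 22 mm wide; open, the fingers measure 114 mm over their backs; the gripper's body (76 mm by 85 mm) begins 54 mm behind the grasp point. The pads swing forward as they close: fully open they stand 13 mm farther back than shut.
Start: joints at [1.145, 0.521, -0.036, 1.599, 0.021, 1.021, -0.113], TCP at [0.218, -0.586, 0.231] pointing down, gripper open.
Joint ranges: [-2.91, 2.91], [-0.3, 2.13], [-1.5, 1.42], [0.17, 2.43], [-1.26, 4.41], [0.16, 1.93], [-2.52, 2.52]. Speed limits (rad/s): [1.89, 1.89, 2.39, 2.39, 3.01, 3.01, 3.01].

### API

Orientations are given as a unit quaternion [w, x, y, z].
In Python, from rig import * gives the robot as it stands.
- The arm moves only by the tool send_rows, never from a script. Its argument "targets" is a list of rows, each a list of 7 numbers: the shift along the world's x, y, z in cm, then the turn, a rotation vector about the world's x, y, z in rad, then the opening, from -1 (shut) to 1 (fully open). A call has 1 to 5 rows; each row shifts and turns the commanded pose from where the row before left it; what a row does not reach is not made up. A row lasts 1/10 s, in which the tool goes at most 50 mm and 8.59 degrees, less where a joint would pass 70% of its speed; a pose out of reach is approached as far as the arm can. A call with a gripper value outside its range is refused whole. The fingers move at their own pace and stop on an object; "squeeze" is the grip in N (left out, the last holds). Time passes only in rows, so rows that do not move let the fingers close. It gives the time, the measured TCP pose, the force, the opening and the grip force at its end, in the units of the state.
- observe(): the state, without advancing time (a new reading comes with each control period).
- read_camera(name): name is "side" or "top"; returns the picture (384x512x3 uint8, blue, green, red); there is no depth.
- get_calibration(name): a dict with "intrinsics" (3x3 intrinsics, pixels), "position" and "attitude" of the camera in the world. Camera axes: x right, y up, looking along -z (the intrinsics and any distortion apply to the point x, -y, -z); pixel columns grow to the right and rows downward; lengths in m; the calibration is good to about 2 mm. A picture is of the moment at which its call begins. get_calibration takes no time and is no camera call.
- hand_in(): hands the job in; it is judged then, once.
The state is a dict: "t": time; "joints": joint angles; "dq": joint speeds; "tau": joint torques, N m; "tcp_pos": TCP position; "ee_rot": TCP orientation; "force": force on the tool from outside, world axes, zero at the start; "ft_torque": the same for the moment, N m; "opening": finger opening in m; "grip_force": force on a finger pad.
Only numpy, scipy, OpenCV 4.12 (cv2) and the standard library are available. Lean on these libraries where they do the work, as an engineer would, in place of code of your own. Each camera call takes 0.05 s, during which the arm holds its last target. There are 200 camera calls.

### The job

The glued-up blank in the hand press is ready to be pressed, but two wood offcuts are lying on it: with the safety catch still on and the press open, put both into the metal scrap box, without shifting the blank. Then flip the safety catch fully over to the outside, and only then pull the press lever over and down by its handle until the plate lies flat on the blank. Press it down firmly and finish while still holding the handle down - do not let go; leave the other things on the table alone.

Things in the scene. Friction and masses are not known exactly. Their poses are not given: they have to be found in the camera images.
- press: hinged hand-lever glue press, fixed, front towards the robot. Origin: centre of its underside; x to its back (hinge side), y to its left (catch side), z up. Grey bed 250 (x -120 to 130) by 220 mm, bed top z = 30 mm. At the back two cheeks carry the hinge shaft; a bracket 208 mm high at x 85 to 115, y 123 to 157 mm carries the safety catch in front of it
- press_hinge (a point): point in the middle of the lever's hinge axis, at x = 85, z = 85 mm in the press frame; the axis runs along the press's y. Its orientation is the press's
- press_lever (a joint): lever angle, rad: 0 = open (plate standing up, 0.08 past vertical), grows as the handle is pulled towards the robot and down; 1.65 = plate flat on the clear blank. Springs always push it open (3 to 4 N at the handle when open, 7 N when closed), so it swings open if let go. When closed each further newton on the handle puts 2 N on the blank; a firm press is some 15 N on the handle
- handle (a point): middle of the lever's handle: a round crossbar parallel to the press's y, rubber sleeve 20 mm in diameter, 116 mm long, free all round, between side arms 144 mm apart. At lever angle q it stands in the press frame at x = 85 - 235 cos(1.65 - q), z = 85 + 235 sin(1.65 - q) mm: 319 mm high when open, 85 mm high when closed, then 30 mm in front of the bed and 50 mm in front of the plate's edge
- plate_centre (a point): centre of the pressing face of the aluminium plate (135 x 190 mm, 14 mm thick) carried by the lever, 120 mm from the hinge; open it stands upright at x = 66 to 80 mm in the press frame, 66 to 275 mm high, facing the robot; it lies on top of the blank when the press is closed
- catch (a joint): safety catch angle, rad: 0 = on (its nose lies in front of a stud on the plate's left edge and stops the lever); up to 1.75 = flipped fully over to the outside. Turns about a level axis along the press's x and stays where it is left (friction, about 0.7 N at the knob). The lever passes beyond about 0.9, but it counts as off only when well over, beyond 1.3
- catch_knob (a point): centre of the catch's ball knob, 20 mm in diameter, on a 9 mm rod 55 mm from the catch's hinge. At catch angle c it stands in the press frame at x = 67.5, y = 140 + 55 sin(0.30 + c), z = 186 + 55 cos(0.30 + c) mm: at first upright, leaning outwards, 239 mm high; flipped, out to the press's left and 160 mm high. The open plate's edge is 60 mm to its right; left and front are free
- catch_hinge (a point): hinge point of the safety catch, at x = 67.5, y = 140, z = 186 mm in the press frame; orientation is the press's
- blank: glued-up wooden blank lying loose on the press bed, 110 (x) x 180 (y) x 36 mm, about 0.45 kg, flat top 66 mm above the table; origin: centre of its underside
- offcut_a: stepped wood offcut lying on top of the blank, 42 (x) x 20 (y) mm, 23 mm high at its -x part (24 mm long) and 13 mm at the rest; about 15 g; origin: centre of its underside
- offcut_b: wood offcut with a saw slot across its top, lying on top of the blank, 34 (x) x 25 (y) x 22 mm; about 16 g; origin: centre of its underside
- scrap_bin: open sheet-metal scrap box with small side handles standing on the table to the left or right of the press, 160 (x) x 200 (y) x 90 mm high, walls 4 mm, some waste up to 16 mm high in it, fixed; origin: centre of its underside
- bin_mouth (a point): centre of the scrap box's open mouth, 90 mm above the table
- tool_tray: low plywood tool tray, 160 x 240 x 30 mm, fixed, on the other side of the press; not for waste; origin: centre of its underside
- gouge_tray: carving gouge lying in the tool tray, 210 mm long, 25 mm thick; leave alone; origin: underside
- gouge: carving gouge with turned wooden handle lying on the table near the robot, 210 mm long, 25 mm thick; leave alone; origin: underside
- mallet: round wooden carver's mallet lying behind and to the right, head 72 mm across, 245 mm long over all; leave alone; origin: underside
- carved_block: small carved wood block with raised relief lying near the robot, 75 x 120 x 37 mm; leave alone; origin: underside
- glue_bottle: round white glue bottle standing behind the press, 52 mm across, 135 mm high; leave alone; origin: underside
- glue_brush: glue brush lying behind, 170 mm long; leave alone; origin: underside
- spare_blank: spare plain wood board lying flat behind the press on the right, 100 x 160 x 30 mm; leave alone; origin: underside

How it is judged:
By the outcome, as a careful person would: the job done as asked, in the order asked, and still so for the second after the job is handed in, while the arm keeps its last pose, push and grip.
It also fails if it takes over 72 s, if anything falls off the work surface, if the arm or the gripper's body presses on something with over 40 N, if the wrist force passes 120 N, or if a joint passes its speed limit or range.

## Working session

There is one attempt and no reset: what is moved stays moved. The work goes in short steps, Python scripts to look and compute and a tool call to move; the robot and the scene stay as the last step left them, time stands still between calls to the robot, and variables do not carry over. Pictures are saved under pics/ and viewed, at most 10 in all, crops included, and the job is handed in when it is done.

Besides the shell and the picture viewer there is one more tool, called after "Request:" by a JSON object that holds its "method" and its "body", one argument or row to a line. send_rows: Moves the arm, as the interface text tells. Its arguments: {"type":"object","properties":{"targets":{"type":"array"},"squeeze":{"type":"number"}},"required":["targets"]}

```bash
mkdir -p pics; ls
python3 - <<'E'
from rig import *
import cv2
for n in("top","side"):
    im=read_camera(n); cv2.imwrite(f"pics/{n}0.png",im)
    c=get_calibration(n); print(n,c)
s=observe(); print(s)
E
```

```text
pics
top {'intrinsics': array([[352.43446269,   0.        , 249.36769794],
       [  0.        , 352.43446269, 190.68244346],
       [  0.        ,   0.        ,   1.        ]]), 'position': array([ 0.37007392, -0.02735733,  1.10090947]), 'attitude': array([-0.68833254, -0.07707293,  0.08024375,  0.7168117 ])}
side {'intrinsics': array([[401.67628557,   0.        , 259.96694041],
       [  0.        , 401.67628557, 188.21790925],
       [  0.        ,   0.        ,   1.        ]]), 'position': array([ 0.27301946, -0.99377744,  1.2432457 ]), 'attitude': array([ 0.91519687,  0.37585085, -0.04942351, -0.13677771])}
{'t': 0.1, 'joints': array([ 1.14476597,  0.52194619, -0.03631362,  1.59991716,  0.02118553,
        1.0210581 , -0.11282012]), 'dq': array([-0.00116664, -0.00181338,  0.00144339, -0.00109648, -0.00150214,
        0.0013195 , -0.00231425]), 'tau': array([ 5.33941769e-03, -9.28488922e+01,  1.98520795e+00, -3.70530403e+01,
        1.82615319e-02,  5.53943435e-03, -6.92136132e-05]), 'tcp_pos': array([ 0.21760311, -0.58560602,  0.23080066]), 'ee_rot': array([-4.58774251e-04,  9.84219224e-01,  1.76952806e-01, -1.11913995e-04]), 'force': array([-0.14434011,  0.55916188, -0.73839428]), 'ft_torque': array([0.01884319, 0.07675837, 0.00557243]), 'grip_force': 0.0, 'opening': 0.0855903484294986}
```

View pics/top0.png

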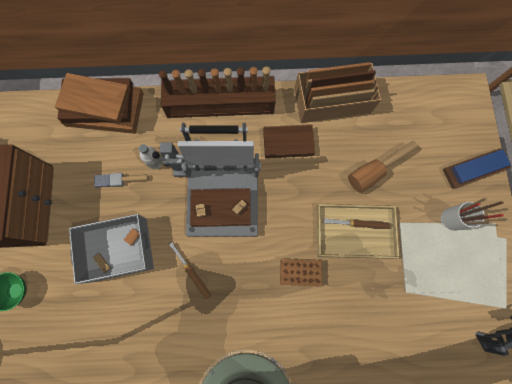

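View pics/side0.png

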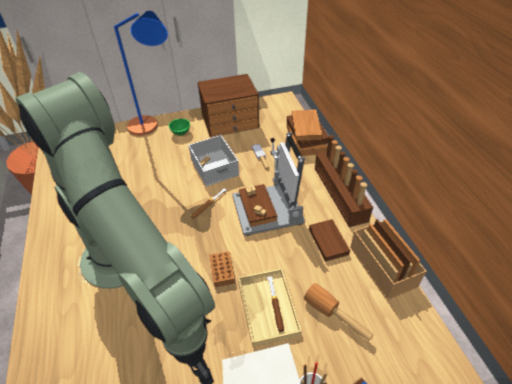

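The top view shows the press at about (222,185), with the offcuts at (201,210) and (240,207). The scrap box is on the left at (110,248), the tool tray on the right, and the catch near (148,153). I'll zoom in on both views.

```bash
cat > h.py <<'E'
import numpy as np, cv2
from scipy.spatial.transform import Rotation as R
from rig import *
def cam(n):
    c=get_calibration(n);q=c["attitude"]
    return c["intrinsics"],np.array(c["position"]),R.from_quat([q[1],q[2],q[3],q[0]]).as_matrix()
def ray(n,u,v):
    K,p,A=cam(n);d=np.linalg.solve(K,[u,v,1.]);return p,A@(d*[1,-1,-1])
def onz(n,u,v,z):
    p,d=ray(n,u,v);return p+d*(z-p[2])/d[2]
def proj(n,X):
    K,p,A=cam(n);c=(A.T@(np.array(X)-p))*[1,-1,-1];w=K@c;return w[:2]/w[2]
E
python3 - <<'E'
from h import *
a=cv2.imread("pics/top0.png")[115:245,130:270]
b=cv2.imread("pics/side0.png")[125:240,225:315]
cv2.imwrite("pics/topc.png",cv2.resize(a,None,fx=4.5,fy=4.5,interpolation=cv2.INTER_CUBIC))
cv2.imwrite("pics/sidec.png",cv2.resize(b,None,fx=5,fy=5,interpolation=cv2.INTER_CUBIC))
E
```

```text
(no output)
```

View pics/topc.png

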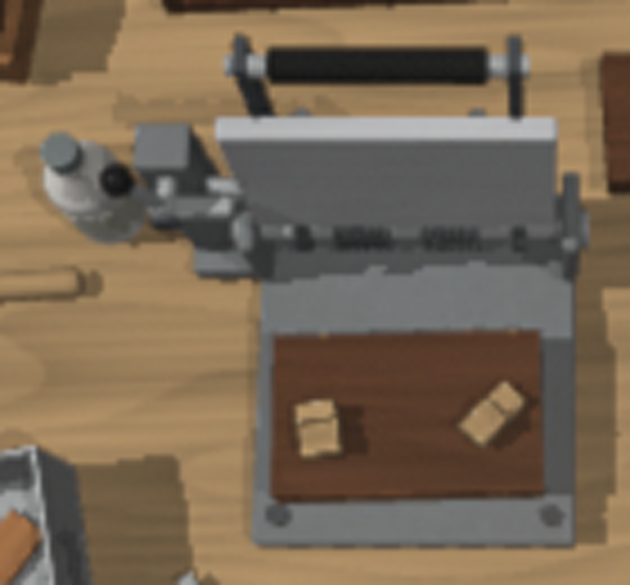

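View pics/sidec.png

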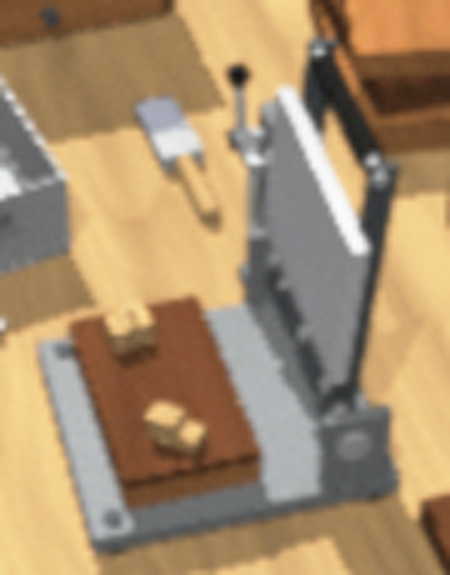

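Left offcut is the slotted one (b), at crop (318,428). The right one is stepped (a), at crop (492,413). The knob is at crop (117,180) in the top view and (238,75) in the side view. The handle sleeve runs from (268,65) to (488,66). Next I'll measure these.

```bash
cat > m.py <<'E'
from h import *
T=lambda u,v:(130+(u+.5)/4.5-.5,115+(v+.5)/4.5-.5)
S=lambda u,v:(225+(u+.5)/5-.5,125+(v+.5)/5-.5)
def tri(a,b):
    p,d=ray("top",*a);q,e=ray("side",*b);s=np.linalg.lstsq(np.c_[d,-e],q-p,rcond=None)[0]
    return (p+d*s[0]+q+e*s[1])/2,np.linalg.norm(p+d*s[0]-q-e*s[1])
np.set_printoptions(precision=4,suppress=True)
if __name__=="__main__":
    print("knob",tri(T(117,180),S(238,75)))
    for z in(.319,):print("handle",onz("top",*T(268,65),z),onz("top",*T(488,66),z))
    im=cv2.imread("pics/top0.png");hsv=cv2.cvtColor(im,cv2.COLOR_BGR2HSV)
    sub=np.zeros(im.shape[:2],np.uint8);sub[185:230,185:255]=1
    fl=onz("top",*T(255,545),.03);fr=onz("top",*T(574,545),.03);bl=onz("top",*T(262,270),.03);
    print("bed front",fl,fr,(fl+fr)/2,np.arctan2(*(fl-fr)[:2][::-1])-np.pi/2,bl)
    # press: dark brown blank + offcuts
    dark=((hsv[...,0]<20)&(hsv[...,1]>90)&(hsv[...,2]<125)).astype(np.uint8)*sub
    light=((hsv[...,0]<30)&(hsv[...,1]>50)&(hsv[...,2]>130)).astype(np.uint8)*sub
    for n,m,z in(("blank",dark,.066),("off",light,.085)):
        for c in cv2.findContours(m,0,1)[0]:
            if cv2.contourArea(c)<25:continue
            pts=np.array([onz("top",*p,z)[:2] for p in c[:,0].astype(float)],np.float32)
            r=cv2.minAreaRect(pts*1000);print(n,cv2.boundingRect(c),cv2.contourArea(c),r)
    lm=((hsv[...,1]<60)).astype(np.uint8)
    for z,q in((.09,[(72,228),(141,216),(150,270),(80,282)]),):
        print("bin",[onz("top",*p,z)[:2] for p in q],np.mean([onz("top",*p,z) for p in q],0))
E
python3 m.py
```

```text
knob (array([0.6696, 0.2012, 0.2399]), np.float64(6.091225252465679e-05))
handle [0.7026 0.1019 0.319 ] [ 0.6973 -0.0138  0.319 ]
bed front [0.4807 0.1594 0.03  ] [ 0.472  -0.0551  0.03  ] [0.4764 0.0521 0.03  ] -0.04052963491446926 [0.6724 0.1543 0.03  ]
blank (190, 189, 61, 38) 2055.0 ((558.874267578125, 52.77550506591797), (177.95677185058594, 110.01903533935547), 89.36864471435547)
off (196, 204, 9, 12) 59.5 ((550.1773071289062, 109.09004211425781), (32.73893356323242, 23.037857055664062), 7.5686211585998535)
off (233, 200, 13, 13) 65.0 ((554.9202880859375, -3.769550323486328), (16.780391693115234, 39.63682556152344), 43.231529235839844)
bin [array([0.5099, 0.4769]), array([0.5368, 0.2798]), array([0.383 , 0.2504]), array([0.3583, 0.444 ])] [0.447  0.3628 0.09  ]
```

Request:
{"method": "send_rows", "body": {
  "targets": [
    [2,4.1,0,0,0,-0.013,1],
    [2,4.1,0,0,0,-0.013,1],
    [2,4.1,0,0,0,-0.013,1],
    [2,4.1,0,0,0,-0.013,1],
    [2,4.1,0,0,0,-0.013,1]
  ]
}}

```text
t: 0.6
tcp_pos: [0.318, -0.3791, 0.2312]
ee_rot: [-0.0, 0.989, 0.145, -0.0]
force: [1.7, -0.5, 0.1]
opening: 0.0856
grip_force: 0.0
```

Request:
{"method": "send_rows", "body": {
  "targets": [
    [2,4.1,0,0,0,-0.013,1],
    [2,4.1,0,0,0,-0.013,1],
    [2,4.1,0,0,0,-0.013,1],
    [2,4.1,0,0,0,-0.013,1],
    [2,4.1,0,0,0,-0.013,1]
  ]
}}

```text
t: 1.1
tcp_pos: [0.418, -0.1741, 0.2313]
ee_rot: [0.0, 0.994, 0.112, -0.0]
force: [1.7, -1.2, -0.4]
opening: 0.0856
grip_force: 0.0
```

Request:
{"method": "send_rows", "body": {
  "targets": [
    [2,4.1,0,0,0,-0.013,1],
    [2,4.1,0,0,0,-0.013,1],
    [2,4.1,0,0,0,-0.013,1],
    [2,4.1,-2,0,0,-0.013,1],
    [2,4.1,-2,0,0,-0.013,1]
  ]
}}

```text
t: 1.6
tcp_pos: [0.5184, 0.0309, 0.191]
ee_rot: [0.0, 0.997, 0.08, 0.001]
force: [1.5, -0.5, -0.1]
opening: 0.0855
grip_force: 0.0
```

```bash
cat > o.py <<'E'
from m import *
s=observe();q=s["ee_rot"];r=R.from_quat([q[1],q[2],q[3],q[0]]).as_matrix()
print(s["t"],"tcp",s["tcp_pos"],"z",r[:,2],"yclose",np.arctan2(r[1,1],r[0,1]),"J",s["joints"],"F",s["force"],s["opening"],s["grip_force"])
E
python3 o.py
```

```text
1.6 tcp [0.5184 0.0309 0.191 ] z [ 0.0011  0.     -1.    ] yclose -1.4108981870729214 J [ 0.027   0.4149 -0.2618  1.9092  0.1415  0.8341 -1.7197] F [ 1.5398 -0.4862 -0.079 ] 0.08550977787598556 0.0
```

Request:
{"method": "send_rows", "body": {
  "targets": [
    [1.7,4.0,-1,0,0,-0.014,1],
    [1.6,4.0,-1,0,0,-0.014,1],
    [0,0,-4,0,0,0,1],
    [0,0,-4,0,0,0,0.3],
    [0,0,-2,0,0,0,0.2]
  ],
  "squeeze": 25
}}

```text
t: 2.1
tcp_pos: [0.549, 0.1091, 0.068]
ee_rot: [0.0, 0.998, 0.067, -0.002]
force: [0.7, -1.0, 1.1]
opening: 0.0593
grip_force: 0.0
```

```bash
python3 o.py
python3 - <<'E'
from h import *
b=read_camera("side")[125:240,205:315]
b2=read_camera("top")[115:245,150:290]
cv2.imwrite("pics/s1.png",np.hstack([cv2.resize(b,(380,400),interpolation=2),cv2.resize(b2,(420,400),interpolation=2)]))
E
```

```text
2.1 tcp [0.549  0.1091 0.068 ] z [-0.0037 -0.0009 -1.    ] yclose -1.4372447591873232 J [-0.1454  0.653  -0.2184  1.8832  0.2239  0.6327 -1.9392] F [ 0.6624 -1.0285  1.1069] 0.059317097236352395 0.0
```

View pics/s1.png

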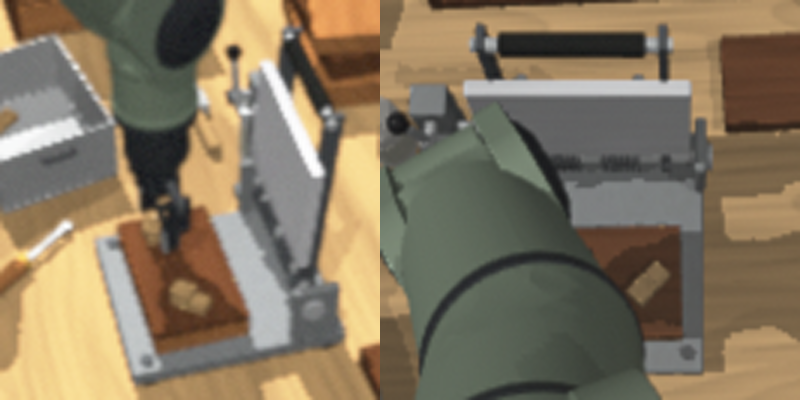

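The fingers straddle the slotted offcut and are just above the blank, so I'll close.

Request:
{"method": "send_rows", "body": {
  "targets": [
    [0,0,0,0,0,0,-0.6],
    [0,0,0,0,0,0,-1],
    [0,0,0,0,0,0,-1],
    [0,0,0,0,0,0,-1],
    [0,0,0,0,0,0,-1]
  ],
  "squeeze": 25
}}

```text
t: 2.7
tcp_pos: [0.5515, 0.1092, 0.0727]
ee_rot: [-0.0, 0.998, 0.066, 0.001]
force: [-1.0, -0.1, 9.4]
opening: 0.0244
grip_force: 25.9
```

Request:
{"method": "send_rows", "body": {
  "targets": [
    [0,0,0,0,0,0,-1],
    [0,0,1,0,0,0,-1],
    [0,0,2,0,0,0,-1],
    [0,0,3,0,0,0,-1],
    [0,0,4,0,0,0,-1]
  ]
}}

```text
t: 3.2
tcp_pos: [0.55, 0.109, 0.1725]
ee_rot: [0.0, 0.998, 0.066, -0.001]
force: [1.3, 0.1, -0.2]
opening: 0.0246
grip_force: 24.7
```

```bash
python3 o.py
```

```text
3.2 tcp [0.55   0.109  0.1725] z [-0.0014 -0.0002 -1.    ] yclose -1.437864070381464 J [-0.1126  0.5011 -0.2589  1.8187  0.165   0.8441 -1.889 ] F [ 1.3262  0.0743 -0.17  ] 0.024555485627780954 24.72336396574974
```

Request:
{"method": "send_rows", "body": {
  "targets": [
    [-1.6,4.1,1,0,0,0.14,-1],
    [-1.6,4.1,0,0,0,0.14,-1],
    [-1.6,4.1,0,0,0,0.14,-1],
    [-1.6,4.1,0,0,0,0.14,-1],
    [-1.6,4.1,0,0,0,0.14,-1]
  ]
}}

```text
t: 3.7
tcp_pos: [0.4701, 0.3156, 0.1827]
ee_rot: [0.0, 0.913, 0.407, 0.001]
force: [1.3, -0.5, -0.5]
opening: 0.0243
grip_force: 24.7
```

Request:
{"method": "send_rows", "body": {
  "targets": [
    [-1.8,4.1,-2,0,0,0.14,-1],
    [0,0,-4,0,0,0,-1],
    [0,0,-4,0,0,0,-1],
    [0,0,0,0,0,0,-1],
    [0,0,0,0,0,0,0.3]
  ]
}}

```text
t: 4.2
tcp_pos: [0.4529, 0.3553, 0.0826]
ee_rot: [0.0, 0.884, 0.467, 0.0]
force: [0.1, 0.0, -0.0]
opening: 0.0379
grip_force: 0.0
```

```bash
python3 o.py
```

```text
4.2 tcp [0.4529 0.3553 0.0826] z [ 0.0001 -0.0001 -1.    ] yclose -0.598163847733968 J [-0.4612  0.6732 -0.4372  1.8301  0.4081  0.7281 -1.7219] F [ 0.1281  0.0158 -0.0021] 0.03787330369038923 0.0
```

Request:
{"method": "send_rows", "body": {
  "targets": [
    [0,0,3,0,0,0,0.5],
    [0,0,4,0,0,0.1,0.5],
    [0,0,4,0,0,0.13,0.5],
    [1.2,-4.4,0,0,0,0.14,0.5],
    [1.2,-4.4,0,0,0,0.14,0.5]
  ]
}}

```text
t: 4.7
tcp_pos: [0.4777, 0.2672, 0.1955]
ee_rot: [0.001, 0.735, 0.678, 0.003]
force: [1.3, -1.4, -1.2]
opening: 0.064
grip_force: 0.0
```

Request:
{"method": "send_rows", "body": {
  "targets": [
    [1.2,-4.4,0,0,0,0.14,0.5],
    [1.2,-4.4,0,0,0,0.14,0.5],
    [1.2,-4.4,0,0,0,0.14,0.5],
    [1.2,-4.4,0,0,0,0.14,0.5],
    [1.2,-4.4,0,0,0,0.14,0.5]
  ]
}}

```text
t: 5.2
tcp_pos: [0.5377, 0.0448, 0.1945]
ee_rot: [0.002, 0.459, 0.888, 0.0]
force: [0.8, 0.5, 0.1]
opening: 0.064
grip_force: 0.0
```

Request:
{"method": "send_rows", "body": {
  "targets": [
    [1.3,-4.4,0,0,0,0.14,0.5],
    [0,0,-4,0,0,0,0.5],
    [0,0,0,0,0,0,0.4]
  ]
}}

```text
t: 5.5
tcp_pos: [0.5488, 0.0005, 0.1508]
ee_rot: [-0.001, 0.4, 0.917, -0.001]
force: [-1.1, 0.9, 0.3]
opening: 0.0599
grip_force: 0.0
```

```bash
python3 o.py
python3 - <<'E'
from h import *
b=read_camera("side")[125:240,205:315]
b2=read_camera("top")[185:300,50:160]
cv2.imwrite("pics/s2.png",np.hstack([cv2.resize(b,(400,400),interpolation=2),cv2.resize(b2,(400,400),interpolation=2)]))
E
```

```text
5.5 tcp [0.5488 0.0005 0.1508] z [-0.002  -0.0012 -1.    ] yclose 0.7479129561335104 J [ 0.4394  0.6116 -0.774   1.8476  0.5361  0.906   0.1601] F [-1.1199  0.8843  0.344 ] 0.05985132841773051 0.0
```

View pics/s2.png

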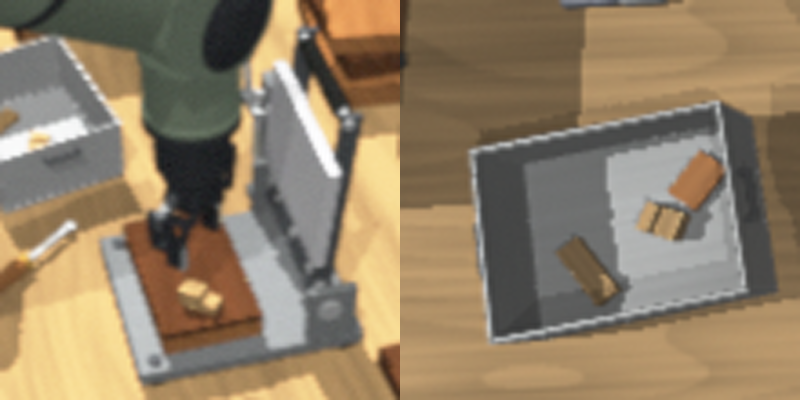

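Offcut b is in the scrap box, at (660,220) in the right half of the picture. The fingers are lined up with a, so I'll descend.

Request:
{"method": "send_rows", "body": {
  "targets": [
    [0,0.2,-3,0,0,0,0.2],
    [0,0,-3,0,0,0,0.2],
    [0,0,-1,0,0,0,0.2],
    [0,0,0,0,0,0,0.1]
  ]
}}

```text
t: 6.0
tcp_pos: [0.55, 0.0062, 0.0823]
ee_rot: [0.0, 0.398, 0.918, -0.0]
force: [0.0, -0.6, 0.6]
opening: 0.0472
grip_force: 0.0
```

```bash
python3 o.py
```

```text
6.0 tcp [0.55   0.0062 0.0823] z [ 0.0003 -0.0002 -1.    ] yclose 0.7530739103014705 J [ 0.3773  0.7052 -0.7034  1.889   0.6358  0.7844  0.0757] F [ 0.0345 -0.561   0.614 ] 0.047211403229190735 0.0
```

Request:
{"method": "send_rows", "body": {
  "targets": [
    [0,-0.2,-0.7,0,0,0,0.0],
    [0,0,0,0,0,0,-0.6],
    [0,0,0,0,0,0,-1],
    [0,0,0,0,0,0,-1],
    [0,0,0,0,0,0,-1]
  ]
}}

```text
t: 6.5
tcp_pos: [0.5501, 0.003, 0.0752]
ee_rot: [0.001, 0.398, 0.917, 0.0]
force: [-1.7, -1.3, 8.6]
opening: 0.0191
grip_force: 25.3
```

Request:
{"method": "send_rows", "body": {
  "targets": [
    [0,0,0,0,0,0,-1],
    [0,0,1,0,0,0,-1],
    [0,0,2,0,0,0,-1],
    [0,0,3,0,0,0,-1],
    [0,0,4,0,0,0,-1]
  ]
}}

```text
t: 7.0
tcp_pos: [0.549, 0.0033, 0.1754]
ee_rot: [-0.001, 0.398, 0.917, -0.0]
force: [0.3, -0.8, -0.7]
opening: 0.0191
grip_force: 24.5
```

Request:
{"method": "send_rows", "body": {
  "targets": [
    [-1.1,4.1,1,0,0,-0.09,-1],
    [-1.1,4.1,0,0,0,-0.09,-1],
    [-1.1,4.1,0,0,0,-0.09,-1],
    [-1.1,4.1,0,0,0,-0.09,-1],
    [-1.1,4.1,0,0,0,-0.09,-1]
  ]
}}

```text
t: 7.5
tcp_pos: [0.4941, 0.2098, 0.1854]
ee_rot: [0.0, 0.594, 0.804, 0.0]
force: [-0.0, -0.4, 0.0]
opening: 0.0191
grip_force: 24.5
```

Request:
{"method": "send_rows", "body": {
  "targets": [
    [-1.1,4.1,0,0,0,-0.09,-1],
    [-1.1,4.1,0,0,0,-0.09,-1],
    [-1.1,4.1,0,0,0,-0.09,-1],
    [-1.1,4.1,-2,0,0,-0.08,-1],
    [0,0,-4,0,0,0,-1]
  ]
}}

```text
t: 8.0
tcp_pos: [0.4488, 0.3796, 0.1271]
ee_rot: [-0.001, 0.723, 0.691, 0.004]
force: [0.8, 0.3, -1.0]
opening: 0.019
grip_force: 24.5
```

Request:
{"method": "send_rows", "body": {
  "targets": [
    [0,0,-4,0,0,0,-1],
    [0,0,0,0,0,0,-1],
    [0,0,0,0,0,0,0.0],
    [0,0,0,0,0,0,0.0],
    [0,0,2,0,0,0,0]
  ]
}}

```text
t: 8.5
tcp_pos: [0.4507, 0.3717, 0.1051]
ee_rot: [-0.0, 0.724, 0.69, -0.0]
force: [0.1, -0.7, -0.2]
opening: 0.0427
grip_force: 0.0
```

Request:
{"method": "send_rows", "body": {
  "targets": [
    [0,0,4,0,0,0,0],
    [0,0,5,0,0,0,0],
    [0,0,5,0,0,0,0],
    [3,-1,4,0,0,0,-1],
    [3,-1.5,3,0,0,0,-1]
  ]
}}

```text
t: 9.0
tcp_pos: [0.5104, 0.348, 0.3195]
ee_rot: [0.0, 0.723, 0.691, 0.003]
force: [0.9, 0.2, -0.7]
opening: 0.0143
grip_force: 0.0
```

```bash
python3 o.py
python3 - <<'E'
from h import *
b=read_camera("side")[120:240,165:315]
b2=read_camera("top")[185:300,50:160]
cv2.imwrite("pics/s3.png",np.hstack([cv2.resize(b,(400,320),interpolation=2),cv2.resize(b2,(335,320),interpolation=2)]))
yaw=-.043;O=np.array([.596,.047]);
P=lambda x,y:O+np.array([np.cos(yaw)*x-np.sin(yaw)*y,np.sin(yaw)*x+np.cos(yaw)*y])
for p in((.06,.130),(.06,.17),(.0675,.188),(.1036,0),(-.15,0)):print(p,P(*p))
E
```

```text
9.0 tcp [0.5104 0.348  0.3195] z [ 0.0044  0.0037 -1.    ] yclose -0.046056017373496676 J [-0.2573  0.4967 -0.6599  1.4891  0.3132  1.257  -1.    ] F [ 0.8523  0.159  -0.6683] 0.014254473650778988 0.0
(0.06, 0.13) [0.66153282 0.17430063]
(0.06, 0.17) [0.66325229 0.21426365]
(0.0675, 0.188) [0.67151911 0.23192462]
(0.1036, 0) [0.69950424 0.04254657]
(-0.15, 0) [0.44613865 0.05344801]
```

View pics/s3.png

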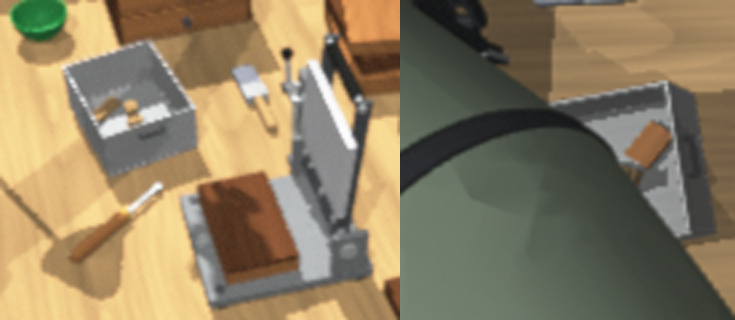

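The blank is clear, and the box is at (130,105) in the left half with the offcuts in it. Next is the catch.

Request:
{"method": "send_rows", "body": {
  "targets": [
    [3,-3.4,0,-0.05,0,0,-1],
    [3,-3.4,0,-0.05,0,0,-1],
    [3,-3.5,0,-0.05,0,0,-1],
    [3,-3.5,0,-0.05,0,0,-1],
    [3,-3.5,0,-0.05,0,0,-1]
  ]
}}

```text
t: 9.6
tcp_pos: [0.661, 0.1727, 0.316]
ee_rot: [0.091, 0.718, 0.684, -0.086]
force: [0.7, -0.4, -0.7]
opening: -0.0002
grip_force: 0.0
```

Request:
{"method": "send_rows", "body": {
  "targets": [
    [0,0,-2,0,0,0,-1],
    [0,0,0,0,0,0,-1]
  ]
}}

```text
t: 9.8
tcp_pos: [0.6596, 0.1734, 0.293]
ee_rot: [0.09, 0.719, 0.684, -0.087]
force: [-0.0, 0.8, -0.8]
opening: 0.0
grip_force: 0.0
```

```bash
python3 o.py
python3 - <<'E'
from h import *
b=read_camera("side")[110:230,225:345]
b2=read_camera("top")[115:235,120:240]
cv2.imwrite("pics/s4.png",np.hstack([cv2.resize(b,(390,390),interpolation=2),cv2.resize(b2,(390,390),interpolation=2)]))
E
```

```text
9.8 tcp [0.6596 0.1734 0.293 ] z [-0.002  -0.2472 -0.969 ] yclose -0.04782305828796533 J [-0.1634  0.6618 -0.5151  1.2692  0.5148  1.4528 -0.7626] F [-0.0133  0.8467 -0.837 ] 2.252945155168968e-05 0.0
```

View pics/s4.png

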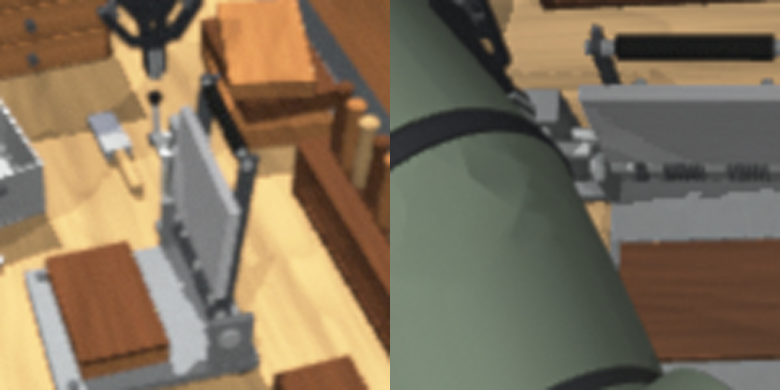

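Request:
{"method": "send_rows", "body": {
  "targets": [
    [0.1,-0.3,0,0,0,0,-1],
    [0,0,-2.2,0,0,0,-1],
    [0,0,-2.2,0,0,0,-1],
    [0,0,-2.2,0,0,0,-1],
    [0,0,0,0,0,0,-1]
  ]
}}

```text
t: 10.4
tcp_pos: [0.6601, 0.1712, 0.2261]
ee_rot: [0.09, 0.718, 0.685, -0.087]
force: [0.4, 0.2, 0.6]
opening: 0.0004
grip_force: 0.0
```

Request:
{"method": "send_rows", "body": {
  "targets": [
    [0,1,-0.2,0,0,0,-1],
    [0,1,-0.4,0,0,0,-1],
    [0.1,1,-0.6,0,0,0,-1],
    [0.1,1,-0.8,0,0,0,-1]
  ]
}}

```text
t: 10.8
tcp_pos: [0.6633, 0.2128, 0.2078]
ee_rot: [0.09, 0.718, 0.685, -0.085]
force: [-0.8, -0.8, 0.4]
opening: 0.0001
grip_force: 0.5
```

Request:
{"method": "send_rows", "body": {
  "targets": [
    [0.1,1,-1,0,0,0,-1],
    [0.1,0.9,-1.2,0,0,0,-1],
    [0.1,0.3,-0.6,0,0,0,-1],
    [0,0.2,-0.4,0,0,0,-1],
    [0,0,0,0,0,0,-1]
  ]
}}

```text
t: 11.3
tcp_pos: [0.666, 0.2354, 0.1748]
ee_rot: [0.09, 0.718, 0.685, -0.086]
force: [-0.6, 0.2, 0.2]
opening: 0.0001
grip_force: 0.0
```

```bash
python3 o.py
python3 - <<'E'
from h import *
b=read_camera("side")[110:230,225:345]
cv2.imwrite("pics/s5.png",cv2.resize(b,(590,590),interpolation=2))
E
```

```text
11.3 tcp [0.666  0.2354 0.1748] z [-0.0007 -0.2475 -0.9689] yclose -0.04645951792696189 J [-0.2569  0.8105 -0.4927  1.2965  0.5707  1.3118 -0.8956] F [-0.5989  0.183   0.1524] 0.0001462616713976211 0.0
```

View pics/s5.png

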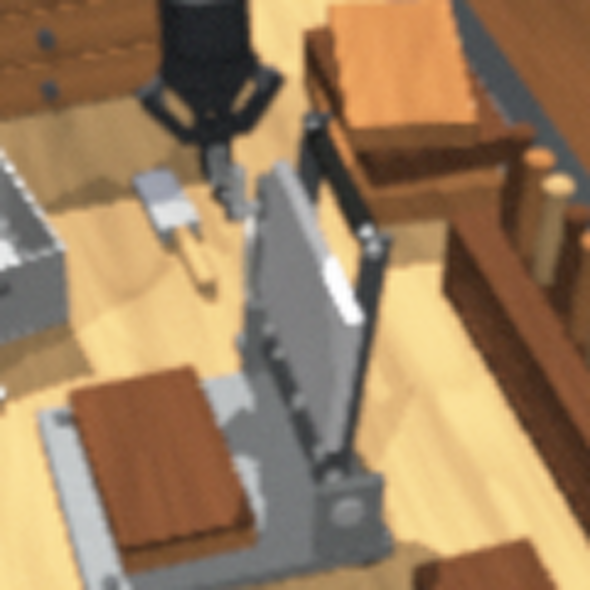

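Request:
{"method": "send_rows", "body": {
  "targets": [
    [0,0,-0.3,0,0,0,-1],
    [0,0,-0.3,0,0,0,-1],
    [0,0,0,0,0,0,-1]
  ]
}}

```text
t: 11.65
tcp_pos: [0.6666, 0.2349, 0.1701]
ee_rot: [0.091, 0.718, 0.684, -0.086]
force: [-1.2, -1.0, 7.2]
opening: 0.0003
grip_force: 3.5
```

Request:
{"method": "send_rows", "body": {
  "targets": [
    [0,0,2,0,0,0,-1],
    [0,0,5,0.05,0,0,-1],
    [0,0,5,0.1,0,0,0.4],
    [0,0,5,0.1,0,0,0.4],
    [0,0,5,0,0,0,0.4]
  ]
}}

```text
t: 12.15
tcp_pos: [0.6671, 0.2316, 0.3924]
ee_rot: [-0.0, 0.726, 0.688, 0.002]
force: [1.6, -0.8, -0.2]
opening: 0.0436
grip_force: 0.0
```

```bash
python3 o.py
python3 - <<'E'
from m import *
from scipy import ndimage as nd
O=np.array([.596,.047]);w=-.043
P=lambda x,y,z:np.array([O[0]+np.cos(w)*x-np.sin(w)*y,O[1]+np.sin(w)*x+np.cos(w)*y,z])
side=read_camera("side");top=read_camera("top")
for c in(0,1.0,1.3,1.75):
    k=P(.0675,.140+.055*np.sin(.3+c),.186+.055*np.cos(.3+c))
    for n,im in(("side",side),("top",top)):
        u,v=proj(n,k);g=im.max(2)[int(round(v))-1:int(round(v))+2,int(round(u))-1:int(round(u))+2];print(c,n,(u,v),g.min(),g.mean())
# dark blobs
u,v=proj("side",P(.0675,.18,.17)); m=side.max(2)<50
print([tuple(np.round([a[1],a[0]],1)) for a in nd.center_of_mass(m,*(lambda L:(L[0],range(1,L[1]+1)))(nd.label(m))) if abs(a[1]-u)<25 and abs(a[0]-v)<25])
# blank again
im=top;hsv=cv2.cvtColor(im,cv2.COLOR_BGR2HSV);s=np.zeros(im.shape[:2],np.uint8);s[185:230,185:255]=1
d=((hsv[...,0]<20)&(hsv[...,1]>90)&(hsv[...,2]<125)).astype(np.uint8)*s
c=max(cv2.findContours(d,0,1)[0],key=cv2.contourArea);print(cv2.minAreaRect(np.array([onz("top",*p,.066)[:2]*1000 for p in c[:,0].astype(float)],np.float32)))
cv2.imwrite("pics/t6.png",top);cv2.imwrite("pics/s6.png",side)
E
```

```text
12.15 tcp [0.6671 0.2316 0.3924] z [ 0.002   0.0028 -1.    ] yclose -0.05282518516482344 J [-0.0992  0.6193 -0.6163  1.0913  0.3415  1.5229 -0.691 ] F [ 1.5864 -0.7977 -0.229 ] 0.043562750730234766 0.0
0 side (np.float64(272.4005893162988), np.float64(139.98684064814572)) 226 227.11111111111111
0 top (np.float64(156.1230560985142), np.float64(154.5892893013037)) 70 95.0
1.0 side (np.float64(269.9212971173112), np.float64(141.80865988247697)) 200 222.22222222222223
1.0 top (np.float64(146.0332562716288), np.float64(159.09970583493796)) 77 107.44444444444444
1.3 side (np.float64(269.7745510893637), np.float64(144.60635194038545)) 153 186.77777777777777
1.3 top (np.float64(147.02128284383718), np.float64(160.9500047817388)) 113 114.44444444444444
1.75 side (np.float64(270.1344933973333), np.float64(149.9500925486944)) 79 114.55555555555556
1.75 top (np.float64(151.6537804184453), np.float64(163.54370893455808)) 113 113.77777777777777
[(np.float64(292.8), np.float64(145.1))]
((558.3702392578125, 37.861854553222656), (109.45162200927734, 147.6376495361328), 0.015576464124023914)
```

```bash
python3 -c "
import cv2
print(cv2.imread('pics/s6.png').max(2)[136:158,264:278])"
```

```text
[[174 220 240 241 236 233 229 228 226 221 220 221 222 222]
 [175 206 234 236 230 225 225 228 227 224 221 221 223 223]
 [170 174 203 224 225 225 224 226 227 226 222 223 224 224]
 [165 157 158 197 223 224 225 226 227 228 224 221 223 223]
 [153 143 144 180 219 225 224 226 227 228 226 224 223 223]
 [138 138 138 150 196 225 226 226 227 229 229 226 224 224]
 [136 137 137 143 179 218 227 228 229 229 230 228 226 224]
 [137 138 137 138 149 200 225 225 226 232 229 227 228 225]
 [136 135 139 141 144 179 216 204 205 219 214 222 227 223]
 [132 135 139 143 144 153 193 181 142 149 171 212 222 208]
 [136 138 147 165 179 177 200 178 134 138 163 207 205 178]
 [166 171 177 205 213 199 192 164 134 135 155 200 198 162]
 [210 218 220 218 178 118  97  99 118 135 152 201 193 139]
 [215 220 221 199 135  79 113 123 126 135 154 200 185 122]
 [211 216 217 196 133  88 146 158 140 138 155 202 199 141]
 [214 214 217 219 175 109  96 119 140 146 156 194 209 170]
 [221 214 217 220 207 174 127 113 146 155 154 160 160 131]
 [209 208 215 219 221 220 171 101 118 138 143 156 147 111]
 [195 202 212 215 219 221 189 132 131 146 159 195 179 126]
 [144 171 205 214 216 221 214 192 191 197 208 222 193 160]
 [129 166 207 216 215 219 224 226 230 235 231 225 189 169]
 [146 158 202 218 217 219 225 234 238 242 226 208 178 148]]
```

Request:
{"method": "send_rows", "body": {
  "targets": [
    [0.6,-3.8,0,0,0,0,0.4],
    [0.6,-3.8,0,0,0,0,0.4],
    [0.7,-3.8,0,0,0,0,0.4],
    [0.7,-3.8,0,0,0,0,0.4],
    [0.6,-3.7,0,0,0,0,0.4]
  ]
}}

```text
t: 12.75
tcp_pos: [0.6982, 0.0445, 0.3895]
ee_rot: [0.0, 0.724, 0.69, -0.0]
force: [0.6, -0.6, -0.1]
opening: 0.06
grip_force: 0.0
```

Request:
{"method": "send_rows", "body": {
  "targets": [
    [0,0,-2,0,0,0,0.4],
    [0,0,0,0,0,0,0.4]
  ]
}}

```text
t: 12.95
tcp_pos: [0.6975, 0.0449, 0.3673]
ee_rot: [-0.001, 0.724, 0.689, -0.001]
force: [-0.5, 1.1, 0.6]
opening: 0.0596
grip_force: 0.0
```

```bash
python3 o.py
python3 - <<'E'
from h import *
b=read_camera("side")[90:210,235:355]
b2=read_camera("top")[95:215,150:270]
cv2.imwrite("pics/s7.png",np.hstack([cv2.resize(b,(400,400),interpolation=2),cv2.resize(b2,(400,400),interpolation=2)]))
E
```

```text
12.95 tcp [0.6975 0.0449 0.3673] z [-0.0031 -0.0007 -1.    ] yclose -0.049711943101283455 J [ 0.1735  0.6149 -0.6     1.1579  0.3333  1.4653 -0.4233] F [-0.5125  1.0517  0.6152] 0.0595686558394573 0.0
```

View pics/s7.png

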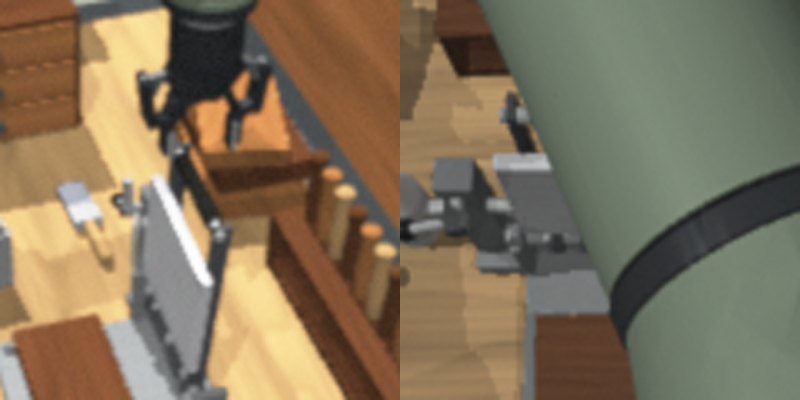

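The catch is off, with its knob lying outward at (120,195) in the left half. The gripper is above the handle bar, so I'll descend and grip it.

Request:
{"method": "send_rows", "body": {
  "targets": [
    [0.1,0,-2.5,0,0,0,0.4],
    [0,0,-2.5,0,0,0,0.4],
    [0,0,-1.9,0,0,0,0.4],
    [0,0,0,0,0,0,0],
    [0,0,0,0,0,0,-0.4]
  ],
  "squeeze": 60
}}

```text
t: 13.55
tcp_pos: [0.6994, 0.0473, 0.3019]
ee_rot: [0.0, 0.724, 0.69, 0.0]
force: [-0.1, 0.6, -0.1]
opening: 0.0314
grip_force: 0.0
```

Request:
{"method": "send_rows", "body": {
  "targets": [
    [0,0,0,0,0,0,-1],
    [0,0,0,0,0,0,-1],
    [0,0,0,0,0,0,-1],
    [0,0,0,0,0,0,-1]
  ]
}}

```text
t: 13.95
tcp_pos: [0.6992, 0.0472, 0.3025]
ee_rot: [0.0, 0.724, 0.69, 0.001]
force: [-4.7, 1.3, 6.2]
opening: 0.0181
grip_force: 58.5
```

```bash
python3 o.py
python3 - <<'E'
import numpy as np
q=np.linspace(0,1.65,18);a=1.65-q
x=.085-.235*np.cos(a);z=.085+.235*np.sin(a)
c,s=np.cos(-.043),np.sin(-.043)
print(np.round(np.c_[c*np.diff(x),s*np.diff(x),np.diff(z)]*100,2))
E
```

```text
13.95 tcp [0.6992 0.0472 0.3025] z [ 0.0015  0.0006 -1.    ] yclose -0.04746017196412175 J [ 0.1812  0.6493 -0.5951  1.2627  0.3562  1.3313 -0.4482] F [-4.6811  1.3417  6.1778] 0.018100997923880337 58.49404513835907
[[-2.28  0.1   0.07]
 [-2.27  0.1  -0.15]
 [-2.25  0.1  -0.37]
 [-2.2   0.09 -0.59]
 [-2.13  0.09 -0.8 ]
 [-2.05  0.09 -1.  ]
 [-1.94  0.08 -1.19]
 [-1.82  0.08 -1.38]
 [-1.67  0.07 -1.55]
 [-1.52  0.07 -1.7 ]
 [-1.34  0.06 -1.84]
 [-1.16  0.05 -1.96]
 [-0.96  0.04 -2.07]
 [-0.76  0.03 -2.15]
 [-0.55  0.02 -2.21]
 [-0.33  0.01 -2.26]
 [-0.11  0.   -2.28]]
```

Request:
{"method": "send_rows", "body": {
  "targets": [
    [-2.3,0.1,0.1,0,0,0,-1],
    [-2.3,0.1,-0.15,0,0,0,-1],
    [-2.25,0.1,-0.35,0,0,0,-1],
    [-2.2,0.1,-0.6,0,0,0,-1]
  ],
  "squeeze": 40
}}

```text
t: 14.35
tcp_pos: [0.6095, 0.051, 0.2931]
ee_rot: [0.002, 0.724, 0.69, 0.002]
force: [1.7, 0.0, 15.9]
opening: 0.018
grip_force: 57.8
```

```bash
python3 o.py
```

```text
14.35 tcp [0.6095 0.051  0.2931] z [ 0.0059  0.0007 -1.    ] yclose -0.047890853706058355 J [ 0.2457  0.5014 -0.6332  1.5445  0.3124  1.1923 -0.4911] F [ 1.7205  0.0497 15.8969] 0.01801527473476041 57.823947072029114
```

Request:
{"method": "send_rows", "body": {
  "targets": [
    [-2.1,0.1,-0.55,0,0,0,-1],
    [-2.0,0.1,-0.9,0,0,0,-1],
    [-1.9,0.1,-1.1,0,0,0,-1],
    [-1.8,0.1,-1.35,0,0,0,-1]
  ]
}}

```text
t: 14.75
tcp_pos: [0.5318, 0.0544, 0.2535]
ee_rot: [0.002, 0.724, 0.69, 0.002]
force: [14.1, -2.5, -1.1]
opening: 0.0184
grip_force: 53.9
```

```bash
python3 o.py
```

```text
14.75 tcp [0.5318 0.0544 0.2535] z [ 0.0058 -0.0004 -1.    ] yclose -0.0481584818789471 J [ 0.2808  0.412  -0.6567  1.7931  0.292   1.029  -0.5347] F [14.0831 -2.4525 -1.0718] 0.018401275130646898 53.94929587841034
```

Request:
{"method": "send_rows", "body": {
  "targets": [
    [-1.1,0.05,-1.8,0,0,0,-1],
    [-1.6,0.05,-1.7,0,0,0,-1],
    [-1.4,0.05,-1.9,0,0,0,-1],
    [-1.2,0.05,-2,0,0,0,-1]
  ]
}}

```text
t: 15.15
tcp_pos: [0.4729, 0.0569, 0.178]
ee_rot: [-0.001, 0.723, 0.69, -0.003]
force: [-29.4, 2.3, 20.5]
opening: 0.0181
grip_force: 61.0
```

```bash
python3 o.py
```

```text
15.15 tcp [0.4729 0.0569 0.178 ] z [-0.0065 -0.0026 -1.    ] yclose -0.04668429162925943 J [ 0.2576  0.4257 -0.6419  2.0054  0.3437  0.8251 -0.6268] F [-29.407    2.288   20.5233] 0.018117460101247165 61.01975619792938
```

Request:
{"method": "send_rows", "body": {
  "targets": [
    [-0.4,0,0.2,0,0,0,-1],
    [0,0,0,0,0,0,-1]
  ],
  "squeeze": 30
}}

```text
t: 15.35
tcp_pos: [0.4743, 0.0569, 0.1808]
ee_rot: [0.001, 0.724, 0.69, 0.001]
force: [-2.6, 2.5, 4.6]
opening: 0.018
grip_force: 59.5
```

```bash
python3 o.py; python3 -c "
from rig import *
print(observe()['ft_torque'])"
```

```text
15.35 tcp [0.4743 0.0569 0.1808] z [ 0.0022 -0.     -1.    ] yclose -0.04733785683149874 J [ 0.2613  0.419  -0.6436  2.0066  0.3414  0.8203 -0.624 ] F [-2.599   2.5366  4.562 ] 0.01799228165906189 59.498891830444336
[0.37354015 1.05567524 0.08959406]
```

Request:
{"method": "send_rows", "body": {
  "targets": [
    [-0.8,0,-1.6,0,0,0,-1],
    [-0.7,0,-1.75,0,0,0,-1],
    [-0.6,0,-1.8,0,0,0,-1],
    [-0.4,0,-1.8,0,0,0,-1],
    [0,0,0,0,0,0,-1]
  ]
}}

```text
t: 15.85
tcp_pos: [0.4496, 0.0579, 0.1099]
ee_rot: [0.0, 0.723, 0.69, 0.001]
force: [-1.2, 7.3, 7.1]
opening: 0.0185
grip_force: 63.9
```

```bash
python3 o.py; python3 -c "
from rig import *
print(observe()['ft_torque'])"
```

```text
15.85 tcp [0.4496 0.0579 0.1099] z [ 0.0019  0.0017 -1.    ] yclose -0.04666309989575359 J [ 0.1934  0.4999 -0.5776  2.1235  0.454   0.6367 -0.7461] F [-1.2059  7.2896  7.1174] 0.018540929076860422 63.923596143722534
[1.37262691 0.30193151 0.01198865]
```

Request:
{"method": "send_rows", "body": {
  "targets": [
    [-0.3,0.1,-1.6,0,0,0,-1],
    [-0.1,0.1,-1.4,0,0,0,-1],
    [0,0,-0.8,0,0,0,-1],
    [0,0,0,0,0,0,-1]
  ],
  "squeeze": 80
}}

```text
t: 16.25
tcp_pos: [0.4454, 0.0582, 0.0722]
ee_rot: [0.001, 0.724, 0.69, -0.0]
force: [-2.9, -3.3, 7.6]
opening: 0.0179
grip_force: 81.8
```

```bash
python3 o.py
```

```text
16.25 tcp [0.4454 0.0582 0.0722] z [ 0.0006 -0.0009 -1.    ] yclose -0.048044846337259646 J [ 0.1384  0.5615 -0.517   2.1546  0.5303  0.5497 -0.8216] F [-2.8739 -3.2808  7.6061] 0.01788779928678215 81.82602524757385
```

Request:
{"method": "send_rows", "body": {
  "targets": [
    [0,-0.05,-0.4,0,0,0,-1],
    [0,0,-0.2,0,0,0,-1],
    [0,0,0,0,0,0,-1]
  ]
}}

```text
t: 16.55
tcp_pos: [0.4454, 0.0582, 0.0668]
ee_rot: [0.001, 0.724, 0.69, 0.0]
force: [-5.8, 0.6, 9.8]
opening: 0.0178
grip_force: 82.0
```

Request:
{"method": "send_rows", "body": {
  "targets": [
    [0,0,-0.2,0,0,0,-1],
    [0,0,0,0,0,0,-1],
    [0,0,0,0,0,0,-1]
  ]
}}

```text
t: 16.85
tcp_pos: [0.4453, 0.0582, 0.065]
ee_rot: [0.001, 0.724, 0.69, 0.0]
force: [-7.2, 0.6, 10.3]
opening: 0.0178
grip_force: 82.1
```

Request:
{"method": "send_rows", "body": {
  "targets": [
    [-0.1,0,-0.2,0,0,0,-1],
    [0,0,0,0,0,0,-1],
    [0,0,0,0,0,0,-1]
  ]
}}

```text
t: 17.15
tcp_pos: [0.4454, 0.0582, 0.0633]
ee_rot: [0.001, 0.724, 0.69, 0.001]
force: [-2.8, -1.6, 11.0]
opening: 0.0176
grip_force: 82.5
```

Request:
{"method": "send_rows", "body": {
  "targets": [
    [0,0,-0.2,0,0,0,-1],
    [0,0,0,0,0,0,-1],
    [0,0,0,0,0,0,-1]
  ]
}}

```text
t: 17.45
tcp_pos: [0.4452, 0.0582, 0.0623]
ee_rot: [0.002, 0.724, 0.69, 0.001]
force: [-11.6, -2.1, 49.3]
opening: 0.0178
grip_force: 88.4
```

Request:
{"method": "send_rows", "body": {
  "targets": [
    [0,0,0.06,0,0,0,-1],
    [0,0,0,0,0,0,-1],
    [0,0,0,0,0,0,-1]
  ]
}}

```text
t: 17.75
tcp_pos: [0.4452, 0.0582, 0.0624]
ee_rot: [0.001, 0.724, 0.69, 0.001]
force: [-7.1, -0.4, 30.6]
opening: 0.0178
grip_force: 85.8
```

```bash
python3 o.py
python3 - <<'E'
from h import *
im=read_camera("side");cv2.imwrite("pics/end.png",im);cv2.imwrite("pics/endt.png",read_camera("top"))
O=np.array([.596,.047]);w=-.043
P=lambda x,y,z:np.array([O[0]+np.cos(w)*x-np.sin(w)*y,O[1]+np.sin(w)*x+np.cos(w)*y,z])
# blank right side face (y=-.09 -> world .0528-.09) vertical scan, up through plate edge
b=np.array([.5589,.0528])
for dx in(-.03,0,.03):
    for z in(.036,.045,.055,.062,.068,.073,.078,.084,.09,.1):
        u,v=proj("side",[b[0]+dx,b[1]-.09-(.006 if z>.066 else 0),z]);print(dx,z,(round(u),round(v)),im[round(v),round(u)])
# lever handle bar ends, sleeve right end at closed
for y in(-.05,-.072):
    u,v=proj("side",P(-.15,y,.085));print(y,(u,v),im[round(v),round(u)])
print("blank mask"); h=cv2.cvtColor(im,cv2.COLOR_BGR2HSV)
m=((h[...,0]<20)&(h[...,1]>90)&(h[...,2]<140))[170:235,230:310];ys,xs=np.nonzero(m);print(len(xs),xs.min()+230,xs.max()+230,ys.min()+170,ys.max()+170)
E
```

```text
17.75 tcp [0.4452 0.0582 0.0624] z [ 0.003  -0.0006 -1.    ] yclose -0.04789329210894895 J [ 0.1231  0.5779 -0.4982  2.1618  0.5525  0.5236 -0.8421] F [-7.0708 -0.4415 30.6208] 0.017767580632018755 85.75203895568848
-0.03 0.036 (256, 225) [ 74  89 114]
-0.03 0.045 (256, 223) [ 50  82 119]
-0.03 0.055 (256, 222) [ 47  74 108]
-0.03 0.062 (256, 221) [ 77  87 103]
-0.03 0.068 (256, 221) [ 77  87 103]
-0.03 0.073 (256, 220) [131 130 133]
-0.03 0.078 (256, 219) [184 180 181]
-0.03 0.084 (256, 218) [248 247 247]
-0.03 0.09 (256, 217) [231 231 230]
-0.03 0.1 (256, 215) [156 155 153]
0 0.036 (263, 223) [ 63  87 119]
0 0.045 (263, 222) [ 49  83 124]
0 0.055 (263, 220) [ 60  80 109]
0 0.062 (263, 219) [131 133 139]
0 0.068 (264, 219) [122 124 132]
0 0.073 (264, 218) [157 158 158]
0 0.078 (264, 217) [224 222 222]
0 0.084 (264, 216) [212 211 210]
0 0.09 (264, 215) [189 188 187]
0 0.1 (264, 213) [137 137 136]
0.03 0.036 (271, 221) [ 62  89 121]
0.03 0.045 (271, 220) [ 51  83 126]
0.03 0.055 (271, 218) [ 81  97 121]
0.03 0.062 (271, 217) [132 135 140]
0.03 0.068 (271, 217) [132 135 140]
0.03 0.073 (271, 216) [179 176 177]
0.03 0.078 (271, 215) [247 246 246]
0.03 0.084 (271, 214) [229 228 228]
0.03 0.09 (271, 213) [189 186 186]
0.03 0.1 (271, 212) [154 152 152]
-0.05 (np.float64(231.45307510857063), np.float64(213.88449126508416)) [72 73 73]
-0.072 (np.float64(232.60522101583135), np.float64(218.15246226115218)) [126 126 127]
blank mask
173 230 309 173 234
```

Request:
{"method": "send_rows", "body": {
  "targets": [
    [0,0,0,0,0,0,-1],
    [0,0,0,0,0,0,-1],
    [0,0,0,0,0,0,-1],
    [0,0,0,0,0,0,-1],
    [0,0,0,0,0,0,-1]
  ]
}}

```text
t: 18.35
tcp_pos: [0.4452, 0.0582, 0.0624]
ee_rot: [0.001, 0.724, 0.69, 0.001]
force: [-6.4, -1.2, 30.9]
opening: 0.0176
grip_force: 85.8
```

```bash
python3 o.py; python3 -c "
from rig import *
print(hand_in())"
```

```text
18.35 tcp [0.4452 0.0582 0.0624] z [ 0.003  -0.0006 -1.    ] yclose -0.04797025455058838 J [ 0.1231  0.5778 -0.4982  2.1618  0.5525  0.5236 -0.8421] F [-6.3677 -1.2297 30.8897] 0.01763222480717465 85.75585842132568
the job is handed in; nothing more can be done
None
```

I handed the job in after about 18 s: both offcuts are in the scrap box, the catch is flipped fully outside, and the plate lies flat on the blank with the gripper still holding the handle down at about 31 N (one press step briefly read 49 N before I backed it off).

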